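Park the slide carrier on the drip rail and hold the bath lid open

ROBOT

A 6-joint arm with a two-finger parallel gripper is mounted at the origin on a cart in front of the work surface, level with it; the furniture and walls round the work are solid. World frame = base frame: x ahead of the robot, y to its left, z up, the work surface at z = 0. Lengths are in m, angles in rad, forces in N, time in s.
With the tool pointing down it reaches from about 0.325 to 0.9 m from the base axis. Payload 6.1 kg.
Tool frame: the origin (TCP) lies midway between the tips of the shut fingers; the grasp point (between the pads) lies 19 mm behind it; z points along the fingers, y is the line along which they close (so a half turn about z gives the same grasp; the last joint's range is limited). The gripper opens to 85 mm and grips with 20 to 120 N. Pads are 22 mm wide; open, the fingers measure 114 mm over their backs; the gripper's body (76 mm by 85 mm) begins 54 mm behind the grasp point. The pads swing forward as they close: fully open they stand 13 mm farther back than shut.
Start: joints at [1.003, 0.22, 1.526, -0, 1.395, -0.126], TCP at [0.267, 0.565, 0.231] pointing down, gripper open.
Joint ranges: [-2.98, 2.98], [-0.91, 2.08], [0.09, 2.57], [-1.24, 4.39], [0.2, 2.65], [-2.68, 2.68]. Speed limits (rad/s): [2.57, 2.57, 3.01, 3.14, 3.14, 3.14].

INTERFACE

Orientations are given as [roll, pitch, yaw] about the fixed x, y, z axes, in that order (R = Rz(yaw) Ry(pitch) Rx(roll)).
In Python, from plant import movep, move_l, set_joints, gripper_to, hold, inverse_kinematics, observe, get_image, get_calibration, Unreachable, job_done gives the robot as it stands. Calls block until the motion is done:
- movep(position, orientation): joint-space move of the TCP to a pose.
- move_l(position, feed=0.15, rotation=None, max_force=None): straight line of the TCP; rotation=None keeps the orientation; feed is the mean speed in m/s. With max_force (N) it stops when the force on the tool has changed by that much, and returns True; else False.
- set_joints(angles): joint-space move.
- gripper_to(opening, f_grip=None): finger opening in m; f_grip is the grip in N (None keeps the last); returns when the fingers have stopped.
- hold(seconds).
- inverse_kinematics(position, orientation): joint angles nearest the present ones, or None.
- observe(): the state.
- get_image(name): name is "scene" or "top"; returns (picture, depth): 420x560x3 uint8, red, green, blue; 420x560 float32, m along the optical axis (not along the pixel's ray), 0 where there is no reading.
- get_calibration(name): a dict with "intrinsics" (3x3 intrinsics, pixels), "dist_coeffs" ([k1, k2, p1, p2, k3] as OpenCV has them; the pictures are not rectified), "world_from_camera" (4x4, takes a point from camera to world coordinates). Camera axes: x right, y down, z forward; pixel columns grow to the right and rows downward; lengths in m; the calibration is good to about 2 mm. A picture is of the moment at which its call begins. get_calibration takes no time and is no camera call.
A pose or a line that the arm cannot do raises Unreachable and nothing moves.
- job_done(): hands the job in, once; it reports no verdict.
The state is a dict: "time_s": time; "q": joint angles; "joint_velocities": joint speeds; "joint_torque": joint torques, N m; "eef_pos": TCP position; "tcp_rot": TCP orientation; "ft_force": force on the tool from outside, world axes, zero at the start; "torque": the same for the moment, N m; "opening": finger opening in m.
Only numpy, scipy, OpenCV 4.12 (cv2) and the standard library are available. Lean on these libraries where they do the work, as an engineer would, in place of code of your own. Each camera call takes 0.05 s, during which the arm holds its last target. There are 200 camera calls.

TASK

The slide carrier is standing on the lid of the stainless bath: take it off, keep it upright, hook it over the drip rail in the half away from the stop collar, slide it along the rail up against the collar and let go of it there. Then lift the bath lid and finish holding it open at 45 degrees with the gripper; do not let go at the end, because the lid falls shut by itself. Leave the timer, the petri dish and the green tube rack where they are.

Things in the scene. Friction and masses are not known exactly. Their poses are not given: they have to be found in the camera images.
- carrier: Loose stainless slide carrier, about 0.15 kg, standing on the bath lid, its +x roughly along the bath's +x. Origin: centre of its underside. Slide frame 50 (x, -23 to +27) x 60 (y) x 45 mm high; flat stem at x = -21.5 up to a roof-shaped hook (strap 24 mm wide along y, inner apex at x = 0, 120 mm up). The hook's lip at x = +21.5 ends 93 mm up: the 48 mm gap between lip and frame is open to +x.
- carrier_tab (a point): Grip point on the carrier's tab above the hook, 14 mm thick (x) x 30 mm (y), reaching from 122 to 158 mm above the underside; this point is on its centre line, 146 mm above the underside. The hook's roof lies directly below.
- carrier_seat (a point): Point inside the carrier's hook (x = y = 0, 113.6 mm above the underside) that lies on the bar's axis when the carrier hangs on the rail. The hook's slopes fall 16 mm over 20 mm to both sides and centre it on the bar. The strap reaches 12 mm either side along y.
- rail: Fixed drip rail, origin under the centre of its tray (110 x 345 x 16 mm). Round bar 10 mm thick along its y, axis 145 mm up, between posts at y = -155 and +155 mm (balls of 16 mm on top). Stop collar: ring of 24 mm diameter on the bar from y = +89 to +101 mm. Bar free above and at both sides. The carrier hangs with its y along the bar, either way round.
- rail_mark (a point): Point on the bar's axis at y = +77 mm of the rail: where carrier_seat lies when the strap touches the stop collar.
- rail_entry (a point): Point on the bar's axis at y = -75 mm of the rail, in the half away from the collar: a good place to hook the carrier on.
- bath: Fixed open stainless bath, 130 (x) x 200 (y) x 100 mm high, origin at the centre of its underside; its front with the lid's handle looks to its -x. The closed lid's top is 107 mm above the underside. Bath and rail may stand with either one on the left.
- lid_hinge (a point): Middle of the lid's hinge axis, which runs along the bath's y at its far (+x) rim, 100 mm above the underside.
- lid_bar (a point): Middle of the lid's handle: a round bar 10 mm thick along the bath's y, 110 mm free between its two arms, with a 40 mm gap to the lid's front edge, open above and below. Shut, it lies 183 mm before and 5 mm above the hinge axis, 105 mm above the bath's underside. It swings with the lid.
- bath_lid (a joint): Opening angle of the lid in rad: 0 shut, 0.785 is 45 degrees, stop at 1.4. The lid is a flat plate of about 0.3 kg (about 1.5 N to lift at the bar); at every angle it falls shut when let go.
- timer: Bystander: small lab timer 34 x 68 x 55 mm on the bench near the front, origin at the centre of its underside. Leave alone.
- petri_dish: Bystander: closed petri dish 88 mm across, 16 mm high, origin at the centre of its underside. Leave alone.
- tube_rack: Bystander: green tube rack 58 x 85 x 53 mm, origin at the centre of its underside. Leave alone.

How it is judged:
By the outcome, as a careful person would: the job done as asked, in the order asked, and still so for the second after the job is handed in, while the arm keeps its last pose, push and grip.
It also fails if it takes over 61 s, if anything falls off the work surface, if the arm or the gripper's body presses on something with over 40 N, if the wrist force passes 120 N, or if a joint passes its speed limit or range.

## Working session

There is one attempt and no reset: what is moved stays moved. The work goes in short steps, each a Python script; the robot and the scene stay as the last script left them, time stands still between calls to the robot, and variables do not carry over. Pictures are saved under pics/ and viewed, on a budget of 10 in all, crops included, one or two more only if the job needs it, and the job is handed in when it is done.

```bash
mkdir -p pics; ls
python3 - <<'E'
from plant import *
import cv2,numpy as np
for n in("scene","top"):
    p,d=get_image(n); np.savez(f"{n}0.npz",p=p,d=d); cv2.imwrite(f"pics/{n}0.png",p[:,:,::-1])
    c=get_calibration(n); print(n,c)
print(observe())
E
```

```text
pics
scene {'intrinsics': array([[453.00110119,   0.        , 273.5486247 ],
       [  0.        , 453.00110119, 213.19510358],
       [  0.        ,   0.        ,   1.        ]]), 'dist_coeffs': array([-0.0585378,  0.       ,  0.       ,  0.       ,  0.       ]), 'world_from_camera': array([[ 0.51182432, -0.47241158,  0.71753966, -0.44097201],
       [-0.85881944, -0.26039642,  0.44116083, -0.59603849],
       [-0.02156473, -0.84203385, -0.53899347,  0.92688659],
       [ 0.        ,  0.        ,  0.        ,  1.        ]])}
top {'intrinsics': array([[395.14619202,   0.        , 282.84746833],
       [  0.        , 395.14619202, 201.17610238],
       [  0.        ,   0.        ,   1.        ]]), 'dist_coeffs': array([-0.02949972,  0.        ,  0.        ,  0.        ,  0.        ]), 'world_from_camera': array([[ 1.66347244e-02, -9.74605411e-01,  2.23310501e-01,
         2.85928637e-01],
       [-9.99850092e-01, -1.72874527e-02, -9.68222423e-04,
         3.35366557e-02],
       [ 4.80410454e-03, -2.23260919e-01, -9.74746881e-01,
         1.31746606e+00],
       [ 0.00000000e+00,  0.00000000e+00,  0.00000000e+00,
         1.00000000e+00]])}
{'time_s': 0.1, 'q': array([ 1.00290124e+00,  2.21164651e-01,  1.52751873e+00,  1.43723470e-06,
        1.39470869e+00, -1.26078637e-01]), 'joint_velocities': array([-1.75562325e-04, -6.95775089e-04, -2.21904434e-03,  7.89351311e-05,
        1.12278913e-03, -1.08654134e-03]), 'joint_torque': array([-2.03385653e-04, -4.98248148e+01, -3.90546656e+01, -3.68712444e-04,
        5.74294347e-03, -3.82203802e-05]), 'eef_pos': array([0.2669272 , 0.56451523, 0.23028622]), 'tcp_rot': array([-3.13980770e+00, -2.27670047e-04,  2.69977575e+00]), 'ft_force': array([ 0.48530642,  0.15448268, -1.43872591]), 'torque': array([-0.03659342, -0.02074278,  0.00201464]), 'opening': 0.08524147055526152}
```

View pics/scene0.png

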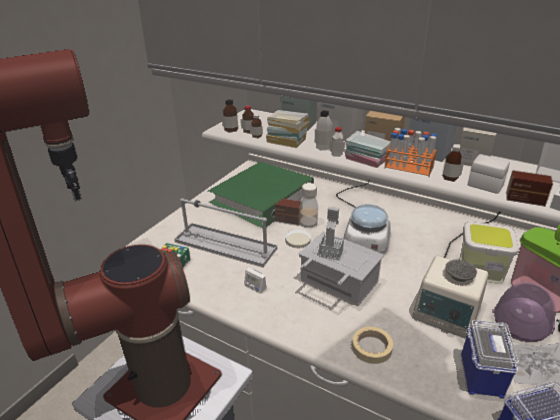

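View pics/top0.png

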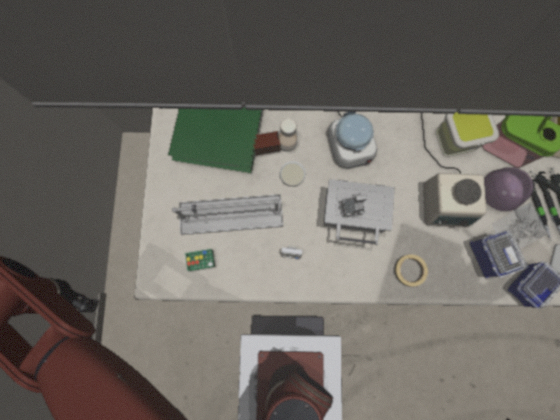

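The scene view shows the rail at left (about 225,232), the bath with the carrier at (340,260), the timer at (255,280) and the dish at (298,239). The top view shows the rail at (231,213), the bath at (358,207), its handle at (355,237) and the carrier at (352,205). Next I'll zoom in on both.

Run:
```python
import cv2,numpy as np
t=np.load("top0.npz")["p"];s=np.load("scene0.npz")["p"]
r=lambda im,x,y,w,h:cv2.resize(im[y:y+h,x:x+w],(400,300),interpolation=cv2.INTER_CUBIC)
a=np.vstack([np.hstack([r(t,170,170,120,90),r(t,300,170,120,90)]),np.hstack([r(s,165,180,120,90),r(s,280,200,120,90)])])
cv2.imwrite("pics/crop.png",a[:,:,::-1])
```

```text
(no output)
```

View pics/crop.png

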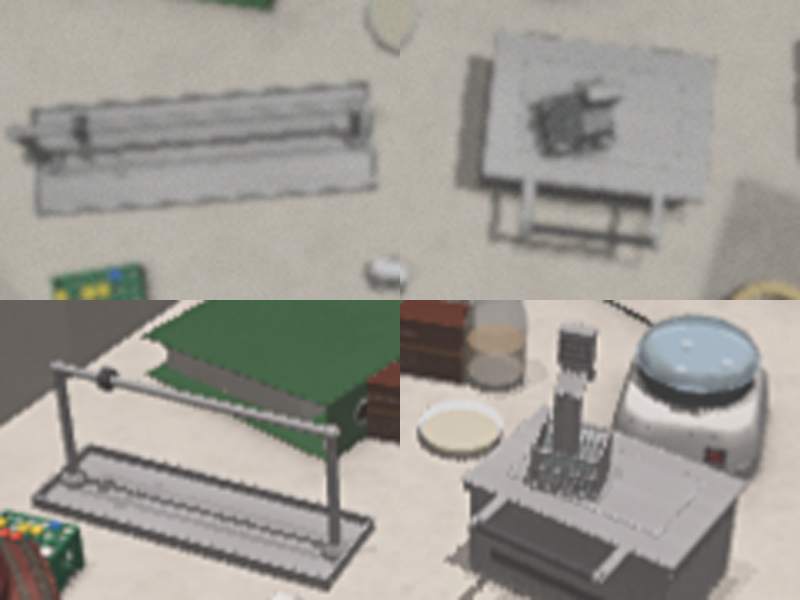

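The collar is near the bar's left end (crop 107,378; world +y), and the bath's front and handle face the robot. Now I'll measure with the depth clouds.

```bash
cat > h.py <<'E'
import cv2,numpy as np
from plant import *
def cloud(n,d):
    c=get_calibration(n); K=c["intrinsics"];T=c["world_from_camera"]
    v,u=np.mgrid[:d.shape[0],:d.shape[1]]
    n_=cv2.undistortPoints(np.stack([u,v],-1).reshape(-1,1,2).astype(np.float64),K,c["dist_coeffs"]).reshape(*d.shape,2)
    P=np.dstack([n_*d[...,None],d])@T[:3,:3].T+T[:3,3]
    P[d<=0]=np.nan; return P
def ray(n,uv,z):
    c=get_calibration(n);T=c["world_from_camera"]
    m=cv2.undistortPoints(np.array(uv,float).reshape(-1,1,2),c["intrinsics"],c["dist_coeffs"])[:,0]
    D=np.c_[m,np.ones(len(m))]@T[:3,:3].T
    return T[:3,3]+D*((z-T[2,3])/D[:,2])[:,None]
def sel(P,lo,hi): return P[((P>lo)&(P<hi)).all(-1)]
E
python3 - <<'E'
from h import *
for n in("top","scene"):
    z=np.load(n+"0.npz");P=cloud(n,z["d"])
    def rect(name,lo,hi):
        Q=sel(P,lo,hi)
        if len(Q)<4: print(n,name,len(Q));return
        r=cv2.minAreaRect(Q[:,:2].astype(np.float32)*1000)
        print(n,name,len(Q),np.round(Q.mean(0),4),"zstd",Q[:,2].std().round(4),"rect",np.round(r[0],1),np.round(r[1],1),round(r[2],2))
    b=ray("top",[[358,207]],.1)[0];rl=ray("top",[[231,213]],.05)[0];print(b,rl)
    rect("lid",[b[0]-.12,b[1]-.15,.098],[b[0]+.15,b[1]+.15,.113])
    rect("tab",[b[0]-.12,b[1]-.15,.236],[b[0]+.15,b[1]+.15,.275])
    rect("frame",[b[0]-.12,b[1]-.15,.122],[b[0]+.15,b[1]+.15,.16])
    rect("hook",[b[0]-.12,b[1]-.15,.19],[b[0]+.15,b[1]+.15,.232])
    rect("tray",[rl[0]-.15,rl[1]-.22,.006],[rl[0]+.13,rl[1]+.22,.025])
    rect("bar",[rl[0]-.12,rl[1]-.22,.13],[rl[0]+.12,rl[1]+.22,.17])
    Q=sel(P,[rl[0]-.12,rl[1]-.22,.13],[rl[0]+.12,rl[1]+.22,.17]);print(np.polyfit(Q[:,1],Q[:,0],1))
E
```

```text
[ 0.55019536 -0.2051764   0.1       ] [0.53366022 0.20102731 0.05      ]
top lid 2647 [ 0.5474 -0.2104  0.1079] zstd 0.0024 rect [ 533.4 -205.9] [211.2 194.9] 83.76
top tab 82 [ 0.5398 -0.18    0.2597] zstd 0.0087 rect [ 541.9 -181.4] [15.2 30.4] 8.27
top frame 231 [ 0.5415 -0.172   0.1401] zstd 0.0093 rect [ 544.  -180.8] [51.3 60.7] 9.53
top hook 89 [ 0.534  -0.1816  0.2168] zstd 0.0084 rect [ 542.  -181.2] [46.4 22.9] 10.13
top tray 1297 [0.5353 0.1901 0.0111] zstd 0.0049 rect [524.  200.7] [276.8 440.5] 0.43
top bar 384 [0.5357 0.2136 0.1502] zstd 0.0032 rect [537.  207.1] [ 20.5 321.8] 6.5
[-0.10232784  0.55759796]
[ 0.55019536 -0.2051764   0.1       ] [0.53366022 0.20102731 0.05      ]
scene lid 2035 [ 0.5337 -0.2231  0.1055] zstd 0.0023 rect [ 531.7 -207.8] [212.8 196.2] 83.96
scene tab 119 [ 0.5385 -0.1858  0.2527] zstd 0.0091 rect [ 541.5 -184.3] [18.4 29.3] 6.2
scene frame 275 [ 0.5377 -0.1866  0.1393] zstd 0.0094 rect [ 544.3 -183.6] [57.4 61.8] 7.63
scene hook 154 [ 0.5297 -0.1868  0.2123] zstd 0.0114 rect [ 540.3 -184.6] [48.4 30.2] 18.5
scene tray 728 [0.5262 0.1668 0.012 ] zstd 0.0038 rect [522.4 179.4] [272.  402.5] 1.61
scene bar 315 [0.535  0.203  0.1452] zstd 0.0047 rect [536.4 204.5] [ 21.6 325. ] 6.35
[-0.10289221  0.55590186]
```

Both views agree to within about 3 mm, and the sizes match: tab 15x30, frame 51x61, bar 322. Next is an IK check, then the grasp.

```bash
cat >> h.py <<'E'
CY=np.radians(8.3); RY=np.radians(5.85); BY=np.radians(-6.2)
tab=np.array([.5417,-.183,.253])
RC=np.array([.5367-.0003,.206,0]); rx=np.array([np.cos(RY),np.sin(RY),0]); ry=np.array([-np.sin(RY),np.cos(RY),0])
def rail(x,y,z): return RC+rx*x+ry*y+[0,0,z]
DZ=np.array([0,0,-.019])
def ori(a,flip=0): return [np.pi,0,(a+np.pi/2+(np.pi if flip else 0)+np.pi)%(2*np.pi)-np.pi]
GS=.146-.1136  # grasp point above seat
E
python3 - <<'E'
from h import *
for f in(0,1):
    for nm,p,a in(("tab",tab+DZ,CY),("pre",rail(-.1,-.075,.145+GS+.045)+DZ,RY),("mark",rail(0,.077,.145+GS)+DZ,RY),("bar",[.42,-.2,.09],BY),("bar45",[.477,-.2,.214],BY)):
        q=inverse_kinematics(p,ori(a,f));print(f,nm,np.round(p,3),None if q is None else np.round(q,2))
for n in("top","scene"):
    P=cloud(n,np.load(n+"0.npz")["d"])
    Q=sel(P,[.38,-.32,.09],[.425,-.1,.118]);print(n,"handle",len(Q),Q.mean(0),Q.min(0),Q.max(0))
    Q=sel(P,[.45,.04,.1535],[.65,.4,.175]); print(np.round(Q[np.argsort(Q[:,1])][:, :],3)[::4])
E
```

```text
0 tab [ 0.542 -0.183  0.234] [-0.46  0.09  1.67  0.    1.38 -0.61]
0 pre [0.445 0.121 0.203] [ 0.09 -0.16  1.97 -0.    1.33 -0.01]
0 mark [0.529 0.283 0.158] [ 0.36  0.22  1.67 -0.    1.25  0.26]
0 bar [ 0.42 -0.2   0.09] [-0.61 -0.01  2.06  0.    1.09 -0.51]
0 bar45 [ 0.477 -0.2    0.214] [-0.55 -0.03  1.82  0.    1.34 -0.44]
1 tab [ 0.542 -0.183  0.234] [-0.46  0.09  1.67 -0.    1.38  2.53]
1 pre [0.445 0.121 0.203] None
1 mark [0.529 0.283 0.158] None
1 bar [ 0.42 -0.2   0.09] [-0.61 -0.01  2.06 -0.    1.09  2.64]
1 bar45 [ 0.477 -0.2    0.214] None<stdin>:7: RuntimeWarning: Mean of empty slice.
  ret = um.true_divide(
Traceback (most recent call last):
ValueError: zero-size array to reduction operation minimum which has no identity
```

Run:
```python
from h import *
o=ori(CY)
p=observe()["eef_pos"]; move_l([p[0],p[1],.33],feed=.3)
movep(tab+DZ+[0,0,.09],o)
p,d=get_image("scene"); P=cloud("scene",d); Q=sel(P,[.48,-.26,.122],[.6,-.11,.16]); print("frame still",Q.mean(0))
print(move_l(tab+DZ,feed=.1,max_force=8))
print(gripper_to(.0,f_grip=40)); s=observe(); print(s["eef_pos"],s["opening"],s["ft_force"],s["time_s"])
move_l(tab+DZ+[0,0,.055],feed=.08)
s=observe(); print(s["eef_pos"],s["opening"],s["ft_force"],s["time_s"])
ims=[]
for n in("top","scene"):
    p,d=get_image(n); np.savez(n+"1.npz",p=p,d=d); ims.append(p)
a,b=ims
r=lambda im,x,y,w,h:cv2.resize(im[y:y+h,x:x+w],(400,400),interpolation=cv2.INTER_CUBIC)
cv2.imwrite("pics/lift.png",np.hstack([r(a,290,150,120,120),r(b,270,150,140,140)])[:,:,::-1])
```

```text
frame still [ 0.5377765  -0.18666911  0.1393397 ]
False
False
[ 0.54181413 -0.18301274  0.23409008] 0.013328963961394241 [0.64275876 0.14522273 0.23121493] 5.1333
[ 0.54143622 -0.18288243  0.28850848] 0.013449675137513993 [ 0.75632915 -0.18250906 -1.45806481] 5.975
```

View pics/lift.png

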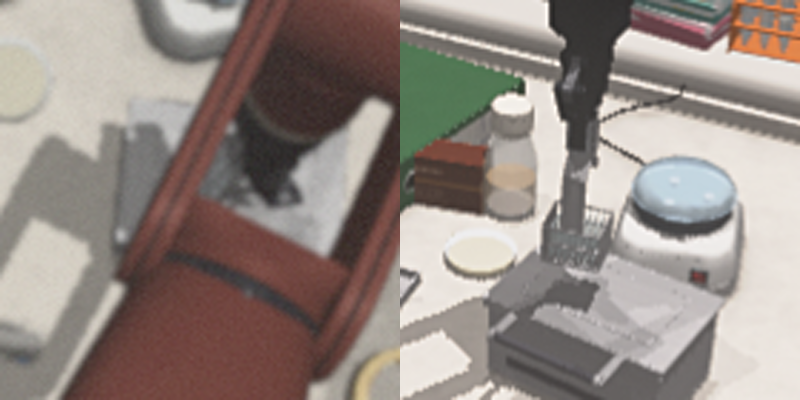

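The carrier hangs upright in the gripper, clear of the lid (crop 578,235). I'll move it to the rail and stop just before seating to check.

Run:
```python
from h import *
o=ori(RY)
hi=rail(-.1,-.075,.16+.146)+DZ; move_l(hi,feed=.2,rotation=o)
up=.145+GS+.045
move_l(rail(-.1,-.075,up)+DZ,feed=.15)
f0=observe()["ft_force"]
print(move_l(rail(0,-.075,up)+DZ,feed=.1,max_force=6))
s=observe(); print(s["eef_pos"],s["opening"],s["ft_force"]-f0,s["time_s"])
ims=[]
for n in("top","scene"):
    p,d=get_image(n); np.savez(n+"2.npz",p=p,d=d); ims.append(p)
a,b=ims
r=lambda im,x,y,w,h:cv2.resize(im[y:y+h,x:x+w],(400,400),interpolation=cv2.INTER_CUBIC)
cv2.imwrite("pics/entry.png",np.hstack([r(a,190,160,120,120),r(b,175,160,120,120)])[:,:,::-1])
```

```text
False
[0.54361872 0.13140407 0.20333959] 0.013478871989878889 [-0.37336992  0.78831996 -1.35953785] 9.6833
```

View pics/entry.png

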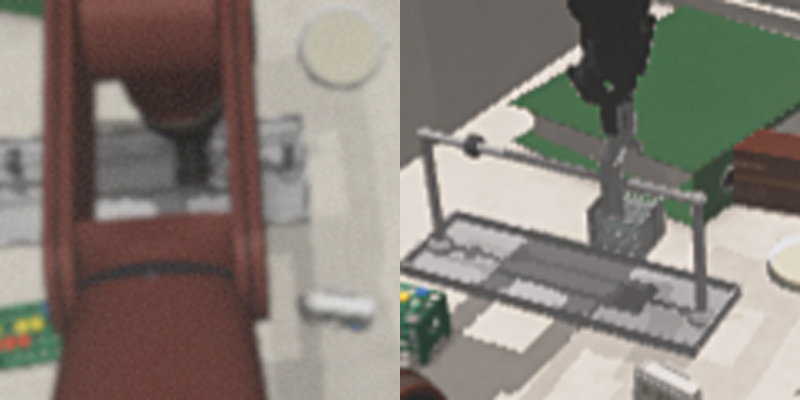

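The stem is in front of the bar with the frame below it (crop 615,180), so the bar is inside the hook gap. Now lower, slide and release.

Run:
```python
from h import *
def st(t):
    s=observe(); e=s["eef_pos"]-RC; print(t,np.round(s["eef_pos"],4),"railxy",np.round([e@rx,e@ry],4),np.round(s["ft_force"],2),round(s["opening"],4),s["time_s"])
st("a")
c=move_l(rail(0,-.075,.145+GS-.006)+DZ,feed=.05,max_force=5); st(("seat",c))
z=observe()["eef_pos"][2]
if z<.145+GS-.019+.01:
    z=max(z,.145+GS-.019)
    p=rail(0,.045,0);p[2]=z; c=move_l(p,feed=.08,max_force=12); st(("slide1",c))
    if not c:
        p=rail(0,.095,0);p[2]=z; c=move_l(p,feed=.03,max_force=8); st(("slide2",c))
```

```text
a [0.5436 0.1314 0.2034] railxy [-0.0004 -0.0749] [-0.35  0.73 -2.1 ] 0.0137 9.7833
('seat', True) [0.5442 0.1314 0.1591] railxy [ 0.0001 -0.075 ] [ 4.48  1.01 -0.81] 0.0133 10.5917
('slide1', False) [0.5319 0.2513 0.1592] railxy [0.0001 0.0455] [ 3.89 -0.29  3.16] 0.0132 12.2417
('slide2', True) [0.529  0.2808 0.1592] railxy [0.0003 0.0752] [-0.99 -2.22  3.71] 0.0134 13.2917
```

Run:
```python
from h import *
def st(t):
    s=observe(); e=s["eef_pos"]-RC; print(t,np.round(s["eef_pos"],4),"railxy",np.round([e@rx,e@ry],4),np.round(s["ft_force"],2),round(s["opening"],4),s["time_s"])
st(0)
e=observe()["eef_pos"]; c=move_l(e+ry*.006,feed=.015,max_force=8); st(("push",c))
gripper_to(.045); st("open")
e=observe()["eef_pos"]; move_l([e[0],e[1],.26],feed=.12)
ims=[]
for n in("top","scene"):
    p,d=get_image(n); np.savez(n+"3.npz",p=p,d=d); ims.append(p)
a,b=ims
r=lambda im,x,y,w,h:cv2.resize(im[y:y+h,x:x+w],(400,400),interpolation=cv2.INTER_CUBIC)
cv2.imwrite("pics/rel.png",np.hstack([r(a,170,160,120,120),r(b,165,160,120,120)])[:,:,::-1])
P=cloud("scene",ims and np.load("scene3.npz")["d"])
for z0,z1 in((.155,.2),(.036,.07)):
    Q=sel(P,[.46,.2,z0],[.6,.36,z1])-RC; 
    if len(Q): print(z0,len(Q),"x",np.percentile(Q@rx,[2,50,98]).round(4),"y",np.percentile(Q@ry,[2,50,98]).round(4),"zmax",Q[:,2].max())
```

```text
0 [0.529  0.2808 0.1592] railxy [0.0003 0.0752] [-0.99 -2.22  3.71] 0.0134 13.2917
('push', True) [0.5291 0.2808 0.1592] railxy [0.0003 0.0752] [ 0.26 -0.98  3.08] 0.0132 13.5583
open [0.5294 0.2806 0.159 ] railxy [0.0007 0.0749] [ 0.16 -0.04  0.15] 0.0449 13.9667
0.155 99 x [-0.0094 -0.0037  0.0066] y [0.0583 0.0718 0.0931] zmax 0.1900974388112332
0.036 237 x [-0.0238 -0.0104  0.0262] y [0.0426 0.0671 0.1535] zmax 0.06996570621565212
```

View pics/rel.png

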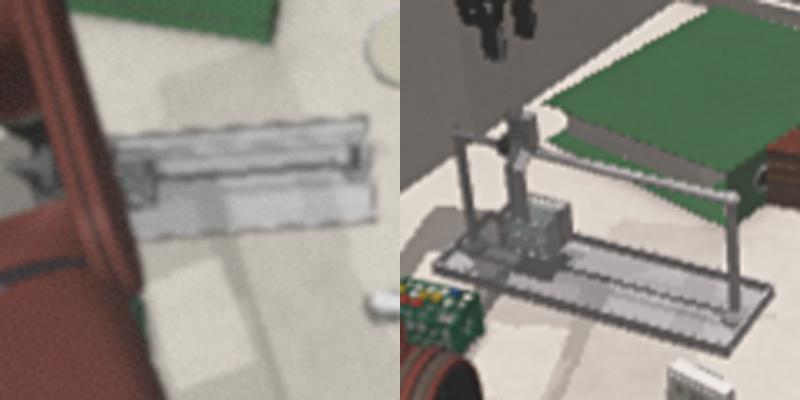

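The carrier hangs at the collar (crop 515,150) and looks upright. I'll move off for a clear view, check the contact gap and locate the handle.

Run:
```python
from h import *
print(ray("top",[[333,241],[376,242],[337,225],[377,228]],.105).round(4))
e=observe()["eef_pos"]; move_l([e[0],e[1],.33],feed=.25)
movep([.40,-.06,.33],ori(BY))
for n in("top","scene"):
    p,d=get_image(n); np.savez(n+"4.npz",p=p,d=d); P=cloud(n,d)
    Q=sel(P,[.46,.2,.163],[.6,.36,.2])-RC; print(n,"tab",len(Q),(Q@rx).mean().round(4),np.percentile(Q@ry,[0,50,100]).round(4))
    Q=sel(P,[.46,.2,.035],[.6,.36,.075])-RC; print(n,"frame",len(Q),np.percentile(Q@rx,[2,98]).round(4),np.percentile(Q@ry,[2,50,96]).round(4))
    # collar: points on bar near
    Q=sel(P,[.46,.2,.152],[.6,.36,.159])-RC; print(n,"coll/balls y",np.sort(Q@ry).round(3))
    Q=sel(P,[.30,-.36,.085],[.46,-.05,.12]); 
    bx=np.array([np.cos(BY),np.sin(BY),0]);by=np.array([-bx[1],bx[0],0]); C=np.array([.5325,-.207,0])
    h=np.c_[(Q-C)@bx,(Q-C)@by,Q[:,2]]; h=h[np.argsort(h[:,0])]; print(n,len(h)); print(h[:40:2].round(3))
```

```text
[[ 0.4406 -0.1243  0.105 ]
 [ 0.4396 -0.2571  0.105 ]
 [ 0.4907 -0.1373  0.105 ]
 [ 0.4834 -0.2618  0.105 ]]
top tab 72 -0.0008 [0.0606 0.0749 0.0896]
top frame 176 [-0.0233  0.0273] [0.0463 0.0688 0.1499]
top coll/balls y [0.007 0.01  0.016 0.019 0.028 0.036 0.037 0.045 0.061 0.064 0.067 0.07
 0.075 0.078 0.079 0.081 0.091 0.094 0.094 0.095 0.096 0.096 0.097 0.099
 0.099 0.099 0.1   0.102 0.102 0.102 0.103 0.106 0.112 0.112 0.115 0.124
 0.127 0.136 0.139 0.142 0.145 0.145 0.149 0.151 0.151 0.154 0.154]
top 26
[[-0.097 -0.059  0.113]
 [-0.094 -0.054  0.108]
 [-0.094 -0.059  0.11 ]
 [-0.092 -0.055  0.114]
 [-0.09  -0.062  0.11 ]
 [-0.088 -0.058  0.112]
 [-0.087 -0.062  0.109]
 [-0.084 -0.057  0.104]
 [-0.082 -0.055  0.109]
 [-0.081 -0.059  0.107]
 [-0.077 -0.06   0.101]
 [-0.074 -0.062  0.105]
 [-0.071 -0.061  0.106]]
scene tab 72 -0.0026 [0.0571 0.0702 0.0913]
scene frame 306 [-0.0239  0.0273] [0.042  0.0659 0.1506]
scene coll/balls y [0.057 0.061 0.061 0.062 0.062 0.063 0.068 0.071 0.078 0.078 0.082 0.085
 0.089 0.09  0.092 0.094 0.096 0.097 0.113 0.152]
scene 177
[[-0.097 -0.044  0.109]
 [-0.096 -0.053  0.106]
 [-0.096 -0.034  0.111]
 [-0.095  0.012  0.106]
 [-0.095 -0.024  0.109]
 [-0.095  0.056  0.106]
 [-0.095  0.035  0.105]
 [-0.095 -0.026  0.113]
 [-0.095 -0.061  0.106]
 [-0.095 -0.001  0.108]
 [-0.094 -0.007  0.104]
 [-0.094  0.053  0.103]
 [-0.094  0.046  0.106]
 [-0.094  0.036  0.107]
 [-0.094  0.06   0.1  ]
 [-0.094 -0.01   0.104]
 [-0.094 -0.003  0.105]
 [-0.094 -0.016  0.107]
 [-0.093 -0.051  0.107]
 [-0.093  0.006  0.103]]
```

Contact with the collar is solid: the second push stopped at 8 N with no motion. The handle lies at local x about -0.092, y about 0, z 0.105, so I'll grasp it and swing the lid.

```bash
cat >> h.py <<'E'
bx=np.array([np.cos(BY),np.sin(BY),0]);by=np.array([-bx[1],bx[0],0]); C=np.array([.5325,-.207,0])
H=C+bx*.091+[0,0,.100]
def barp(t): 
    c,s=np.cos(t),np.sin(t); return H+bx*(-.183*c+.005*s)+np.array([0,0,.183*s+.005*c])
E
python3 - <<'E'
from h import *
def st(t):
    s=observe(); print(t,np.round(s["eef_pos"],4),np.round(s["ft_force"],2),round(s["opening"],4),s["time_s"])
o=ori(BY); b=barp(0)+DZ; print(b)
for t in np.radians([0,15,30,45]): assert inverse_kinematics(barp(t)+DZ,o) is not None
gripper_to(.04)
movep(b+[0,0,.10],o)
print(move_l(b,feed=.1,max_force=6)); st("at")
gripper_to(0,f_grip=40); st("grip")
for a in (4,8,12):
    move_l(barp(np.radians(a))+DZ,feed=.06); st(a)
p,d=get_image("scene"); np.savez("scene5.npz",p=p,d=d)
cv2.imwrite("pics/lid.png",cv2.resize(p[170:320,250:400],(600,600),interpolation=cv2.INTER_CUBIC)[:,:,::-1])
E
```

```text
[ 0.44103811 -0.19706406  0.086     ]
False
at [ 0.4416 -0.1974  0.0867] [-0.   -0.75  0.54] 0.0399 19.1583
grip [ 0.444  -0.1977  0.0876] [ 8.87  0.68 -1.27] 0.0085 19.5417
4 [ 0.4448 -0.1978  0.1003] [ 9.68  0.07 -2.67] 0.0082 19.9083
8 [ 0.4466 -0.198   0.113 ] [10.94 -1.1  -3.87] 0.0084 20.275
12 [ 0.4493 -0.1983  0.1254] [11.07 -0.56 -5.03] 0.0084 20.6417
```

View pics/lid.png

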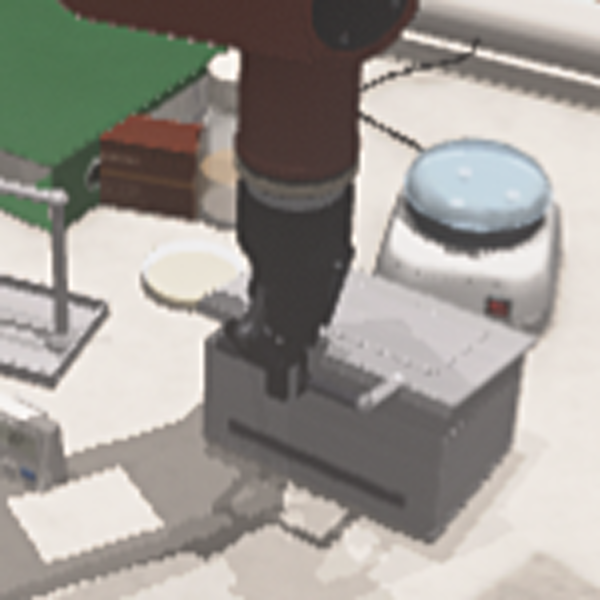

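The handle is gripped and the lid is rising. The 9–11 N side force shows the hinge is about 3 mm further back than I estimated, so I'll correct that and continue to 45°.

```bash
sed -i 's/C+bx\*.091+/C+bx*.094+/' h.py
python3 - <<'E'
from h import *
def st(t):
    s=observe(); print(t,np.round(s["eef_pos"],4),np.round(s["ft_force"],2),round(s["opening"],4),s["time_s"])
for a in (14,20,26,32,38,42,45):
    move_l(barp(np.radians(a))+DZ,feed=.06); st(a)
hold(.3); st("hold")
ims=[]
for n in("scene","top"):
    p,d=get_image(n); np.savez(n+"6.npz",p=p,d=d); P=cloud(n,d); ims.append(p)
    # lid points in bath frame around hinge
    v=P-H; L=np.dstack([v@bx,v@by,v[...,2]])
    m=(L[...,0]>-.10)&(L[...,0]<-.01)&(abs(L[...,1])<.1)&(abs(L[...,1])>.05)&(L[...,2]>.012)&(L[...,2]<.16)
    Q=L[m]
    if len(Q)>20:
        x,z=Q[:,0],Q[:,2]
        for _ in range(4):
            k=np.polyfit(x,z,1); r=abs(z-np.polyval(k,x)); g=r<max(.004,1.5*np.median(r)); x,z=x[g],z[g]
        print(n,len(Q),len(x),"angle",np.degrees(np.arctan(-k[0])),"offset",k[1])
a=[cv2.resize(p,(400,400),interpolation=cv2.INTER_CUBIC) for p in(ims[0][150:330,150:400],ims[1][140:280,170:420])]
cv2.imwrite("pics/end.png",np.hstack(a)[:,:,::-1])
E
```

```text
14 [ 0.4505 -0.1983  0.1301] [-1.03 -2.5  -2.41] 0.0086 20.9667
20 [ 0.4565 -0.1989  0.1486] [-4.42 -2.3   0.62] 0.0084 21.4333
26 [ 0.464  -0.1997  0.1656] [-4.54 -2.93  0.28] 0.0083 21.9
32 [ 0.4733 -0.2007  0.1823] [-7.4  -2.38  1.67] 0.0082 22.3667
38 [ 0.4844 -0.2019  0.1982] [-9.81 -1.16  5.16] 0.0081 22.8333
42 [ 0.4927 -0.2028  0.208 ] [-10.95  -0.17   7.07] 0.0083 23.2
45 [ 0.4995 -0.2035  0.2152] [-11.05   0.34   8.59] 0.0084 23.5083
hold [ 0.4992 -0.2035  0.215 ] [-12.38  -0.25   9.53] 0.0084 23.8083
scene 124 101 angle 44.64566684769796 offset 0.00017453378326215638
top 372 350 angle 43.770575115235246 offset 0.011007760495369303
```

View pics/end.png

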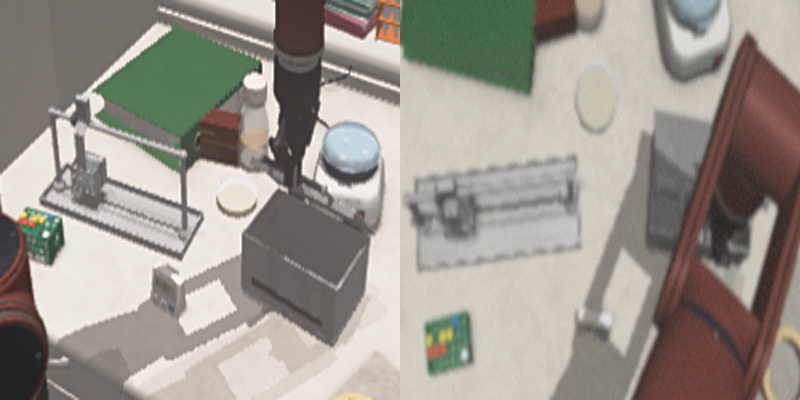

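The lid reads 44.6° and 43.8° in the two views, the carrier hangs at the collar, and the bystanders look unmoved. There is about 15 N of radial compression in the grip. I'll relieve it, add half a degree and run the final checks.

Run:
```python
from h import *
def st(t):
    s=observe(); print(t,np.round(s["eef_pos"],4),np.round(s["ft_force"],2),round(s["opening"],4),s["time_s"])
t=np.radians(45.6); b=barp(t); u=(b-H)/np.linalg.norm(b-H)
move_l(b+u*.003+DZ,feed=.02); hold(.5); st("fin")
for n in("scene","top"):
    p,d=get_image(n); P=cloud(n,d); P0=cloud(n,np.load(n+"0.npz")["d"])
    v=P-H; L=np.dstack([v@bx,v@by,v[...,2]])
    Q=L[(L[...,0]>-.10)&(L[...,0]<-.01)&(abs(L[...,1])<.1)&(abs(L[...,1])>.05)&(L[...,2]>.012)&(L[...,2]<.16)]
    x,z=Q[:,0],Q[:,2]
    for _ in range(4):
        k=np.polyfit(x,z,1); r=abs(z-np.polyval(k,x)); g=r<max(.004,1.5*np.median(r)); x,z=x[g],z[g]
    print(n,"angle",np.degrees(np.arctan(-k[0])),"offset",k[1])
    Q=sel(P,[.46,.2,.163],[.6,.36,.2])-RC; print("tab",(Q@rx).mean(),(Q@ry).mean(),Q[:,2].max())
    for nm,lo,hi in(("timer",[.37,-.03,.015],[.46,.09,.07]),("rack",[.33,.2,.015],[.45,.36,.07]),("dish",[.55,-.02,.008],[.72,.09,.025])):
        print(nm,[(len(q),np.median(q,0).round(3)) for q in(sel(P0,lo,hi),sel(P,lo,hi))])
```

```text
fin [ 0.5007 -0.2036  0.2166] [ 2.38 -4.   -6.5 ] 0.0082 24.7333
scene angle 45.2160057479275 offset 0.0002683661384271747
tab -0.0024225619661003553 0.07113231134393559 0.1908744504248776
timer [(275, array([ 0.404, -0.   ,  0.044])), (277, array([ 0.404, -0.   ,  0.042]))]
rack [(268, array([0.387, 0.275, 0.047])), (396, array([0.379, 0.284, 0.046]))]
dish [(284, array([0.673, 0.014, 0.014])), (270, array([0.671, 0.014, 0.014]))]
top angle 44.3199502736834 offset 0.011381819642341305
tab -0.0008569983106883109 0.07459568127422157 0.19435012923556938
timer [(202, array([0.409, 0.004, 0.052])), (199, array([0.409, 0.004, 0.052]))]
rack [(469, array([0.379, 0.296, 0.049])), (459, array([0.379, 0.296, 0.05 ]))]
dish [(443, array([0.675, 0.016, 0.017])), (445, array([0.676, 0.013, 0.016]))]
```

```bash
python3 -c "
from plant import *
job_done()"
```

```text
the job is handed in; nothing more can be done
```

I took the carrier off the lid upright, hooked it on the rail in the half away from the collar, slid it against the collar and let go. Then I gripped the lid's handle, raised the lid and handed the job in with the gripper still holding it, at about 25 s.

**Lid:** the last depth measurements gave 45.2° (scene view) and 44.3° (top view). They disagree by about 1°. The wrist force at the end was about 8 N.

**Carrier:** two pushes along the rail ended in firm contact at y ≈ +75 mm, and the second moved nothing at 8 N. My estimate for contact was +77 mm, so the 2 mm difference is within calibration error. In the last views the carrier hung in the same place (tab at 71–75 mm). At this resolution the cameras could not confirm zero gap to the collar; the evidence for contact is the force.

**Bystanders:** the timer, dish and tube rack were unchanged to within about 3 mm. The one exception was the rack in the scene view, whose reading shifted by about 1 cm. I put that down to the arm partly hiding it in the first picture, because the top view shows the rack did not move.

**Handle grip:** my first hinge estimate was a few millimetres off, which put up to about 16 N of side load on the handle during the swing. I relieved most of that before handing in.

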